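Fetch the test weights out of their case for a balance check

TASK

Get the balance ready for its check: first move the things left lying on the closed black weight case into the open white tray. Then open the case so that its lid stays open by itself, lift out all the steel weights and stand them upright on the balance's steel pan, and finally close the case again, leaving the other bench things where they are.

Things in the scene. Friction and masses are not known exactly. Their poses are not given: they have to be found in the camera images.
- case: black clamshell case, fixed: 110 mm deep (x), 186 wide (y), lower half 45 high, walls 4; 84 high when shut. Origin at the centre of its underside; x points from the front (handle) to the hinge, z up. Inside, four square pockets 34 mm wide and 8 deep in a row along y, 42 apart; 35 mm are free before and behind a weight, 12 between neighbours
- lid (a joint): the case's lid, a hollow half-shell 110 x 186 x 38 mm, 0.32 kg, hinged along the case's rear upper edge. 0 = shut, grows as the front edge swings up and over to the rear, stop at 1.85 rad. The hinge is free: below about 1.15 rad the lid falls shut, beyond that it falls open against its stop and stays there
- lid_handle (a point): middle of the round bar of the lid's carrying handle, at which it can be pinched from above (fingers before and behind the bar): the bar runs along the case's y, 90 mm long and 10 mm thick, 50 mm in front of the lid's front face. With the lid shut it is 64.5 mm above the bench; the point moves with the lid, 161 mm from the hinge axis (160 before it and 19 above it when shut)
- lid_hinge (a point): middle of the lid's hinge axis (along the case's y), at the rear upper edge of the lower half, 45.5 mm above the bench; it does not move
- tray: fixed open white plastic tray, 220 mm (its x) by 180 mm (its y), 30 mm high, walls and floor 4 mm thick. Origin at the centre of its underside, on the bench
- pan (a point): centre of the top face of the balance's square steel pan, 160 x 160 mm, flat, sides along this frame's x and y, 76 mm above the bench. The balance itself is fixed, 240 x 186 mm and about 62 mm high, and its pan does not give
- jar_mid (a point): small amber screw jar with white cap, 42 mm across, 48 mm high, 70 g; centre, half-way up. At first on the lid's top, 84 mm above the bench (may be absent)
- stopper_mid (a point): brick-red rubber stopper, round, 37 mm across at the foot and 42 mm at the top, 34 mm high, 50 g; centre, half-way up. At first on the lid's top (may be absent)
- clamp_mid (a point): aluminium clamp block, 30 mm (its x) by 50 mm (its y) by 28 mm high, with a small thumbscrew standing 14 mm above its top, 120 g; centre of the block. At first on the lid's top (may be absent)
- weight0_mid (a point): steel test weight, one of two to four that are all alike (the others are absent): upright cylinder 30 mm across, 46 mm high, with a knob 18 mm across on top, 62 mm high in all, 250 g. Point on its axis, half-way up (31 mm above its foot); z points up along it. At first in one of the case's pockets, foot 6 mm above the bench
- weight1_mid (a point): steel test weight, one of two to four that are all alike (the others are absent): upright cylinder 30 mm across, 46 mm high, with a knob 18 mm across on top, 62 mm high in all, 250 g. Point on its axis, half-way up (31 mm above its foot); z points up along it. At first in one of the case's pockets, foot 6 mm above the bench
- weight2_mid (a point): steel test weight, one of two to four that are all alike (the others are absent): upright cylinder 30 mm across, 46 mm high, with a knob 18 mm across on top, 62 mm high in all, 250 g. Point on its axis, half-way up (31 mm above its foot); z points up along it. At first in one of the case's pockets, foot 6 mm above the bench
- weight3_mid (a point): steel test weight, one of two to four that are all alike (the others are absent): upright cylinder 30 mm across, 46 mm high, with a knob 18 mm across on top, 62 mm high in all, 250 g. Point on its axis, half-way up (31 mm above its foot); z points up along it. At first in one of the case's pockets, foot 6 mm above the bench
- beaker_mid (a point): bystander: clear beaker, 64 mm across, 85 mm high, beyond the work; centre, half-way up
- reagent_mid (a point): bystander: white reagent bottle, 60 mm across, 120 mm high, beyond the work; centre, half-way up
Mind the look-alikes: they are no part of the job. Several things have the shape of the case; the one meant has the colours described above. Of the things shaped like the part that bears jar_mid, the amber glass one is meant.

How it is judged:
By the outcome, as a careful person would: the job done as asked, in the order asked, and still so for the second after the job is handed in, with the robot touching nothing.
Of weight0, weight1, weight2, weight3 only 2 to 4 are there at a start; the rules pass over those that are not, and their reading is None.
Of jar, stopper, clamp only 2 to 3 are there at a start; the rules pass over those that are not, and their reading is None.
At some moment in a run one of jar, stopper, clamp may be knocked a few centimetres aside while the robot is not near it.
It also fails if it takes over 210 s, if anything falls off the work surface, if the arm or the gripper's body presses on something with over 40 N, if the wrist force passes 120 N, or if a joint passes its speed limit or range.

ROBOT

A 6-joint arm with a two-finger parallel gripper is mounted at the origin on the work surface. World frame = base frame: x ahead of the robot, y to its left, z up, the work surface at z = 0. Lengths are in mm, angles in rad, forces in N, time in s.
With the tool pointing down it reaches from about 350 to 775 mm from the base axis. Payload 7.3 kg.
Tool frame: the origin (TCP) lies at the very end of the fingers, on their centre line; the grasp point (between the pads) lies 19 mm behind it; z points along the fingers, y is the line along which they close (so a half turn about z gives the same grasp; the last joint's range is limited). The gripper opens to 92 mm and grips with 3 to 60 N. Pads are 19 mm wide; open, the fingers measure 130 mm over their backs; the gripper's body (75 mm by 190 mm) begins 47 mm behind the grasp point.
Start: joints at [-1.406, 0.342, 1.524, -0, 1.275, -0.146], TCP at [160.578, -499.86, 226.741] pointing down, gripper open.
Joint ranges: [-2.53, 2.53], [-0.77, 2.02], [0.04, 2.7], [-1, 4.14], [0.28, 2.66], [-3.11, 3.11]. Speed limits (rad/s): [2.57, 2.57, 3.14, 3.14, 3.14, 3.14].

INTERFACE

Orientations are given as [roll, pitch, yaw] about the fixed x, y, z axes, in that order (R = Rz(yaw) Ry(pitch) Rx(roll)).
In Python, from plant import bot gives the robot as it stands.
- The arm moves only by the tool jog_arm, never from a script. Its argument "targets" is a list of rows, each an object with "xyz": the shift along the tool's x, y, z as a fraction of full scale, a list of three; "spin": the turn about the tool's z as a fraction of full scale. In form: [{"xyz": [x, y, z], "spin": spin}, ...]. A call has exactly 10 rows; each row shifts and turns the commanded pose from where the row before left it, along the tool's axes as they then stand; what a row does not reach is not made up. Full scale, the value 1, is 80 mm for a shift and 0.1 rad for a turn. A row lasts 1/8 s, in which the tool goes at most 62.5 mm and 10.7 degrees, less where a joint would pass 70% of its speed; a pose out of reach is approached as far as the arm can. A call with a number of a shift or a turn outside -1 to 1 is refused whole. A call with a gripper value outside its range is refused whole. "gripper" is the opening in per cent of the stroke, from 0 (shut) to 100 (fully open), set as the call begins (left out, the last holds). The fingers move at their own pace and stop on an object; the grip force is fixed at half the most. Time passes only in rows, so rows that do not move let the fingers close, or fill a call up. It gives the time, the measured TCP pose, the force, the opening and the grip force at its end, in the units of the state.
- bot.get_obs(): the state, without advancing time (a new reading comes with each control period).
- bot.capture(name): name is "side" or "top" or "wrist"; returns the picture (400x640x3 uint8, blue, green, red); there is no depth.
- bot.get_calibration(name): a dict with "vfov" (degrees; the focal length in pixels is half the picture's height over the tangent of half this angle, whatever the lens; pixels are square), "cx", "cy" (the principal point, pixels), "k1" (the pictures are not rectified: a ray, as slopes to the right and down, at radius r is drawn at 1 + k1 r^2 times it, then the intrinsics apply), "eye" and "rotation" of the camera in the world. Camera axes: x right, y down, z forward; pixel columns grow to the right and rows downward; lengths in mm; the calibration is good to about 2 mm. A picture is of the moment at which its call begins: read the wrist's pose just before it. get_calibration takes no time and is no camera call; for the wrist camera it gives the pose at the moment of the call.
- bot.close_job(): hands the job in; it is judged then, once.
The state is a dict: "time": time; "joint_positions": joint angles; "dq": joint speeds; "tau": joint torques, N m; "tool_pos": TCP position; "tcp_rot": TCP orientation; "contact_force": force on the tool from outside, world axes, zero at the start; "moment": the same for the moment, N m; "grip_width": finger opening in mm; "finger_force": force on a finger pad.
Only numpy, scipy, OpenCV 4.12 (cv2) and the standard library are available. Lean on these libraries where they do the work, as an engineer would, in place of code of your own. Each camera call takes 0.05 s, during which the arm holds its last target. There are 200 camera calls.

## Working session

There is one attempt and no reset: what is moved stays moved. The work goes in short steps, Python scripts to look and compute and a tool call to move; the robot and the scene stay as the last step left them, time stands still between calls to the robot, and variables do not carry over. Pictures are saved under pics/ and viewed, at most 14 in all, crops included, and the job is handed in when it is done.

Besides the shell and the picture viewer there is one more tool, called after ">>>" in YAML: its name, and indented under it one key for each argument. jog_arm: Moves the arm, as the interface text tells. Shift numbers are shares of 80 mm and turn numbers shares of 0.1 rad, none past 1 either way. Its arguments: {"type":"object","properties":{"targets":{"type":"array","items":{"type":"object","properties":{"xyz":{"type":"array","items":{"type":"number"}},"spin":{"type":"number"}}}},"gripper":{"type":"number"}},"required":["targets"]}

```bash
ls; mkdir -p pics
python3 - <<'E'
from plant import bot
import cv2
o=bot.get_obs();print(o)
for n in("top","side"):
    cv2.imwrite(f"pics/{n}0.png",bot.capture(n));print(n,bot.get_calibration(n))
print(bot.get_calibration("wrist"))
E
```

```text
pics
{'time': 0.0, 'joint_positions': array([-1.40602549e+00,  3.42708951e-01,  1.52501914e+00, -2.50596867e-05,
        1.27541597e+00, -1.46006433e-01]), 'dq': array([-6.99917091e-04, -3.77681969e-04, -4.25251759e-04, -1.19154702e-03,
       -1.10190141e-03,  3.45555351e-05]), 'tau': array([-2.58668239e-03, -4.31252074e+01, -2.44219744e+01,  7.16147362e-02,
        5.62680303e-02, -1.35671116e-04]), 'tool_pos': array([ 160.48615776, -499.43312832,  226.0513816 ]), 'tcp_rot': array([-3.14005427e+00, -2.02003000e-04,  3.10784424e-01]), 'contact_force': array([-0.28014385,  0.20479464,  0.34417551]), 'moment': array([-0.02542887,  0.01379453,  0.02832365]), 'finger_force': 0.0, 'grip_width': 91.82728591842975}
top {'vfov': 55.63806177548198, 'cx': 319.77690372925605, 'cy': 207.3928387427477, 'k1': -0.026005505224214055, 'eye': array([ 441.95663734,   12.63858175, 1010.16657771]), 'rotation': array([-3.06939441, -0.0051035 , -1.59710782])}
side {'vfov': 51.95284859152571, 'cx': 319.51426096087187, 'cy': 196.51343120396444, 'k1': -0.0024822078340207394, 'eye': array([ 438.9875422 , -622.83282124,  691.98040469]), 'rotation': array([-2.35103392, -0.0112302 , -0.09837096])}
{'vfov': 63.78636577784893, 'cx': 315.6383593388683, 'cy': 197.7148610562426, 'k1': -0.056707093196511675, 'eye': array([ 238.148489  , -474.39880129,  384.55440574]), 'rotation': array([ 2.83806575e+00,  1.49333513e-03, -1.26088079e+00])}
```

View pics/top0.png

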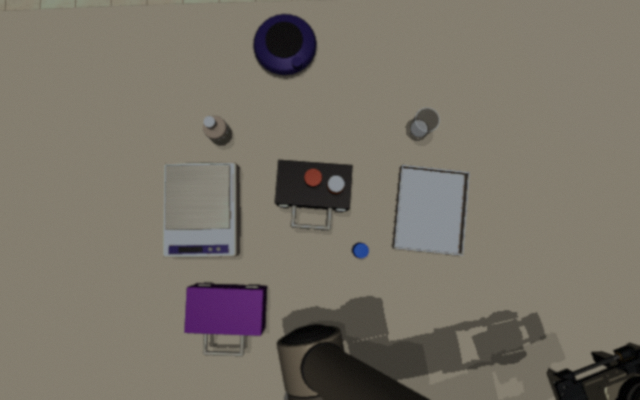

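View pics/side0.png

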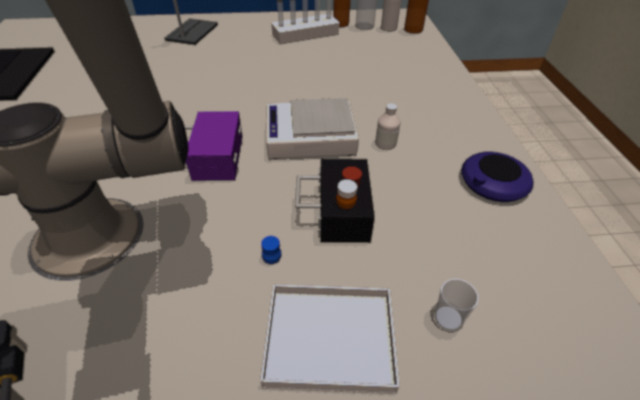

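The top picture shows the black case at (314,185) with the jar (white cap 336,184) and the stopper (313,177) on it. The handle is at (311,217), the tray at (431,211) and the pan at (197,197). Look-alikes are the purple case (225,310) and the blue jar (361,250). The side view shows amber glass under the white cap at (347,195), so that jar is the one meant. No clamp is visible.

```bash
cat > h.py <<'E'
from plant import bot
import cv2, numpy as np
from scipy.spatial.transform import Rotation as R
def cam(n):
    c=bot.get_calibration(n); f=200/np.tan(np.radians(c['vfov']/2))
    return c,f,R.from_euler('xyz',c['rotation']).as_matrix()
def ray(n,uv,C=None):
    c,f,M=C or cam(n)
    d=(np.array(uv,float)-[c['cx'],c['cy']])/f; s=d.copy()
    for _ in range(10): s=d/(1+c['k1']*(s@s))
    return c['eye'],M@np.array([*s,1])
def onz(n,uv,z,C=None):
    e,d=ray(n,uv,C); return e+d*(z-e[2])/d[2]
def proj(n,p,C=None):
    c,f,M=C or cam(n); q=M.T@(np.array(p,float)-c['eye']); s=q[:2]/q[2]
    return s*(1+c['k1']*(s@s))*f+[c['cx'],c['cy']]
def st():
    o=bot.get_obs(); return o['time'],np.round(o['tool_pos'],1),np.round(o['tcp_rot'],3),round(o['grip_width'],1)
def jog(dx,dy,dz,dyaw=0):
    "world shift -> tool shift in units of 80mm; yaw world turn -> spin units"
    o=bot.get_obs(); M=R.from_euler('xyz',o['tcp_rot']).as_matrix()
    return np.round(M.T@np.array([dx,dy,dz])/80,3), -dyaw/0.1
def big(mask):
    cs,_=cv2.findContours(mask.astype(np.uint8),cv2.RETR_EXTERNAL,cv2.CHAIN_APPROX_NONE)
    return max(cs,key=cv2.contourArea)
E
python3 - <<'E'
from h import *
im=cv2.imread('pics/top0.png'); hsv=cv2.cvtColor(im,cv2.COLOR_BGR2HSV); C=cam('top')
def sub(mask,x0,y0,x1,y1):
    m=np.zeros(mask.shape,bool); m[y0:y1,x0:x1]=mask[y0:y1,x0:x1]; return m
H,S,V=[hsv[...,i].astype(int) for i in range(3)]
def rect(name,m,z):
    r=cv2.minAreaRect(big(m)); b=cv2.boxPoints(r)
    P=np.array([onz('top',p,z,C)[:2] for p in b]); print(name,np.round(r[0]),'ctr',P.mean(0).round(1),'sides',np.linalg.norm(np.diff(P,axis=0),axis=1).round(), 'ang',[round(float(np.degrees(np.arctan2(*(P[i+1]-P[i])[::-1]))),1) for i in range(2)])
print(im[185,285],im[200,300],im[184,336],im[177,313],im[200,195],im[211,431],im[250,300])
rect('case',sub(V<75,265,155,360,212),84)
rect('stopper',sub((S>130)&((H<10)|(H>170))&(V>90),290,160,330,195),118)
rect('jar',sub((V>140)&(S<60),322,170,350,195),132)
rect('tray',sub((V>125)&(S<70),395,165,470,256),30)
rect('pan',sub((S>40)&(V>100),165,164,231,229),76)
rect('handle',sub((V>115)&(S<50),285,205,335,235),64.5)
cv2.imwrite('pics/crop1.png',cv2.resize(im[150:265,155:475],None,fx=2.5,fy=2.5,interpolation=cv2.INTER_CUBIC))
E
```

```text
[33 35 37] [34 35 36] [149 143 137] [ 42  56 124] [118 129 131] [148 143 138] [113 128 134]
case [313. 186.] ctr [563.3  20.7] sides [118. 185. 118.] ang [-5.2, -95.7]
stopper [312. 177.] ctr [579.1  21.8] sides [36. 38. 36.] ang [-91.5, 178.5]
jar [336. 183.] ctr [561.4 -32.9] sides [28. 28. 28.] ang [-91.5, 178.2]
tray [429. 211.] ctr [ 496.8 -279.5] sides [208. 164. 209.] ang [-7.8, -96.8]Traceback (most recent call last):
  File "<stdin>", line 14, in <module>
  File "<stdin>", line 7, in rect
  File "h.py", line 25, in big
    return max(cs,key=cv2.contourArea)
ValueError: max() iterable argument is empty
```

Run:
```python
from h import *
im=cv2.imread('pics/top0.png');C=cam('top')
cv2.imwrite('pics/crop1.png',cv2.resize(im[150:265,155:475],None,fx=2.5,fy=2.5,interpolation=cv2.INTER_CUBIC))
for p in [(165,164),(229,164),(229,229),(165,229)]: print('pan',onz('top',p,76,C).round())
for p in [(293,228),(329,229)]: print('bar',onz('top',p,64.5,C).round())
```

```text
pan [628. 390.  76.]
pan [624. 230.  76.]
pan [462. 231.  76.]
pan [466. 389.  76.]
bar [460.  74.  64.]
bar [456. -16.  64.]
```

View pics/crop1.png

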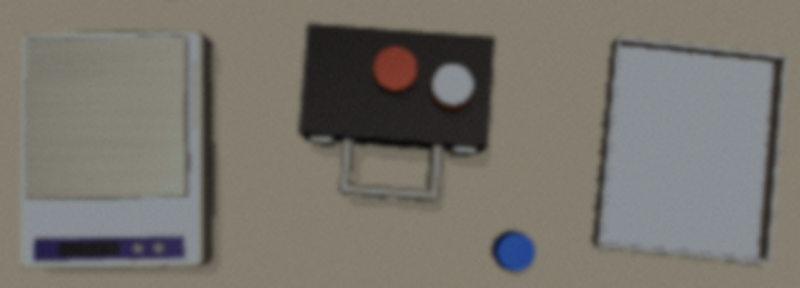

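The crop confirms it: jar cap at crop (452,85) beside the red stopper at (395,68), both on the black case. The blue jar at (515,252) is the look-alike.

>>> jog_arm:
  targets:
    - {"xyz":[0.63,-0.42,-0.05],"spin":0}
    - {"xyz":[0.63,-0.42,-0.05],"spin":0}
    - {"xyz":[0.63,-0.42,-0.05],"spin":0}
    - {"xyz":[0.63,-0.42,-0.05],"spin":0}
    - {"xyz":[0.63,-0.42,-0.05],"spin":0}
    - {"xyz":[0.63,-0.42,-0.05],"spin":0}
    - {"xyz":[0.63,-0.42,-0.05],"spin":0}
    - {"xyz":[0.63,-0.42,-0.05],"spin":0}
    - {"xyz":[0.63,-0.42,-0.05],"spin":0}
    - {"xyz":[0.63,-0.42,-0.05],"spin":0}
  gripper: 100

```text
time: 1.35
tool_pos: [538.5, -24.0, 266.6]
tcp_rot: [3.141, 0.0, 0.311]
contact_force: [1.2, 0.1, 0.3]
grip_width: 92.0
finger_force: 0.0
```

>>> jog_arm:
  targets:
    - {"xyz":[0,0,0],"spin":-0.94}
    - {"xyz":[0,0,0],"spin":-0.94}
    - {"xyz":[0,0,0],"spin":-0.94}
    - {"xyz":[0,0,0],"spin":-0.94}
    - {"xyz":[0,0,0],"spin":-0.94}
    - {"xyz":[0,0,0],"spin":-0.94}
    - {"xyz":[0,0,0],"spin":-0.94}
    - {"xyz":[0,0,0],"spin":-0.94}
    - {"xyz":[0,0,0],"spin":-0.94}
    - {"xyz":[0,0,0],"spin":-0.94}

```text
time: 2.6
tool_pos: [537.4, -25.8, 266.2]
tcp_rot: [-3.141, 0.0, 1.254]
contact_force: [0.6, -0.3, -0.4]
grip_width: 91.8
finger_force: 0.0
```

Run:
```python
from h import *
print(st()); C=cam('wrist'); im=bot.capture('wrist'); cv2.imwrite('pics/w1.png',im)
import pickle; pickle.dump(C,open('w1.pkl','wb'))
for p in [(561,-33,132),(579,22,118),(458,29,64.5)]: print(proj('wrist',p,C).round())
```

```text
(2.6, array([537.4, -25.8, 266.2]), array([-3.141,  0.   ,  1.254]), 91.8)
[342. 187.]
[342. 124.]
[234. 148.]
```

View pics/w1.png

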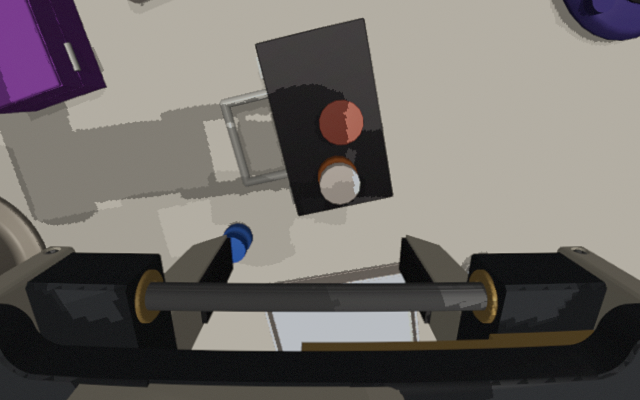

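The wrist view shows the jar cap at (340,184), the stopper at (341,122) and the case-top corners at (256,43), (364,18), (393,196), (299,215). The handle bar runs from (223,102) to (247,185).

Run:
```python
from h import *
import pickle; C=pickle.load(open('w1.pkl','rb'))
im=cv2.imread('pics/w1.png'); hsv=cv2.cvtColor(im,cv2.COLOR_BGR2HSV)
P=np.array([onz('w',p,84,C)[:2] for p in [(256,43),(364,18),(393,196),(299,215)]])
print(P.round(),P.mean(0).round(1)); 
for a,b in((0,1),(3,2),(1,2),(0,3)):
    d=P[b]-P[a]; print(np.linalg.norm(d).round(),np.degrees(np.arctan2(d[1],d[0])).round(1))
print('jar',onz('w',(340,184),132,C).round(1),'stop',onz('w',(341,122),118,C).round(1))
print('bar',[onz('w',p,64.5,C).round(1) for p in((223,102),(247,185))])
```

```text
[[524. 119.]
 [630. 108.]
 [612. -74.]
 [505. -63.]] [567.7  22.5]
107.0 -6.1
107.0 -6.1
183.0 -95.7
183.0 -95.8
jar [560.2 -29.5 132. ] stop [578.5  23.6 118. ]
bar [array([466.1,  79.4,  64.5]), array([456.5, -15.6,  64.5])]
```

>>> jog_arm:
  targets:
    - {"xyz":[0.01,0.07,0.1],"spin":0}
    - {"xyz":[0.01,0.07,0.1],"spin":0}
    - {"xyz":[0.01,0.07,0.1],"spin":0}
    - {"xyz":[0.01,0.075,0.1],"spin":0}
    - {"xyz":[0,0,0.35],"spin":0}
    - {"xyz":[0,0,0.35],"spin":0}
    - {"xyz":[0,0,0.35],"spin":0}
    - {"xyz":[0,0,0.35],"spin":0}
    - {"xyz":[0,0,0.25],"spin":0}
    - {"xyz":[0,0,0.1],"spin":0}

```text
time: 3.9
tool_pos: [559.8, -29.9, 93.2]
tcp_rot: [-3.139, 0.0, 1.251]
contact_force: [-0.5, -0.6, 1.0]
grip_width: 91.4
finger_force: 0.0
```

>>> jog_arm:
  targets:
    - {"xyz":[0,0,0],"spin":0}
    - {"xyz":[0,0,0],"spin":0}
    - {"xyz":[0,0,0],"spin":0}
    - {"xyz":[0,0,0],"spin":0}
    - {"xyz":[0,0,0],"spin":0}
    - {"xyz":[0,0,0],"spin":0}
    - {"xyz":[0,0,0],"spin":0}
    - {"xyz":[0,0,0],"spin":0}
    - {"xyz":[0,0,0],"spin":0}
    - {"xyz":[0,0,0],"spin":0}
  gripper: 0

```text
time: 5.15
tool_pos: [560.4, -30.0, 94.9]
tcp_rot: [3.141, 0.0, 1.251]
contact_force: [-0.1, -0.1, 2.5]
grip_width: 40.8
finger_force: 30.0
```

>>> jog_arm:
  targets:
    - {"xyz":[0,0,-0.3],"spin":0}
    - {"xyz":[0,0,-0.5],"spin":0}
    - {"xyz":[0,0,-0.5],"spin":0}
    - {"xyz":[-0.4,0.01,0],"spin":0}
    - {"xyz":[-0.5,0.02,0],"spin":0}
    - {"xyz":[-0.55,0.02,0],"spin":0}
    - {"xyz":[-0.55,0.02,0],"spin":0}
    - {"xyz":[-0.45,0.01,0],"spin":0}
    - {"xyz":[-0.22,0.01,0.2],"spin":0}
    - {"xyz":[0,0,0.4],"spin":0}

```text
time: 6.4
tool_pos: [500.2, -236.1, 150.0]
tcp_rot: [3.14, 0.0, 1.249]
contact_force: [0.0, -0.3, -1.0]
grip_width: 40.2
finger_force: 30.0
```

>>> jog_arm:
  targets:
    - {"xyz":[0,0,0.4],"spin":0}
    - {"xyz":[0,0,0.4],"spin":0}
    - {"xyz":[0,0,0.3],"spin":0}
    - {"xyz":[0,0,0.2],"spin":0}
    - {"xyz":[0,0,0.1],"spin":0}
    - {"xyz":[0,0,0],"spin":0}
    - {"xyz":[0,0,0],"spin":0}
    - {"xyz":[0,0,0],"spin":0}
    - {"xyz":[0,0,0],"spin":0}
    - {"xyz":[0,0,0],"spin":0}

```text
time: 7.65
tool_pos: [500.1, -235.1, 39.0]
tcp_rot: [3.141, 0.0, 1.251]
contact_force: [0.1, 0.0, -0.8]
grip_width: 40.8
finger_force: 30.0
```

>>> jog_arm:
  targets:
    - {"xyz":[0,0,0.1],"spin":0}
    - {"xyz":[0,0,0.1],"spin":0}
    - {"xyz":[0,0,0.05],"spin":0}
    - {"xyz":[0,0,0.03],"spin":0}
    - {"xyz":[0,0,0.01],"spin":0}
    - {"xyz":[0,0,0],"spin":0}
    - {"xyz":[0,0,0],"spin":0}
    - {"xyz":[0,0,0],"spin":0}
    - {"xyz":[0,0,0],"spin":0}
    - {"xyz":[0,0,0],"spin":0}

```text
time: 8.9
tool_pos: [500.0, -235.0, 15.6]
tcp_rot: [3.141, 0.0, 1.251]
contact_force: [-0.3, -0.6, -0.1]
grip_width: 39.8
finger_force: 30.0
```

>>> jog_arm:
  targets:
    - {"xyz":[0,0,0],"spin":0}
    - {"xyz":[0,0,0],"spin":0}
    - {"xyz":[0,0,0],"spin":0}
    - {"xyz":[0,0,0],"spin":0}
    - {"xyz":[0,0,0],"spin":0}
    - {"xyz":[0,0,-0.2],"spin":0}
    - {"xyz":[0,0,-0.5],"spin":0}
    - {"xyz":[0,0,-0.7],"spin":0}
    - {"xyz":[0,0,-0.7],"spin":0}
    - {"xyz":[0,0,-0.2],"spin":0}
  gripper: 75

```text
time: 10.15
tool_pos: [501.4, -235.8, 205.0]
tcp_rot: [3.133, 0.002, 1.251]
contact_force: [0.9, 0.2, 0.1]
grip_width: 68.9
finger_force: 0.0
```

>>> jog_arm:
  targets:
    - {"xyz":[0.3,0,-0.1],"spin":0}
    - {"xyz":[0.4,0,-0.1],"spin":0}
    - {"xyz":[0.5,0.01,-0.1],"spin":0}
    - {"xyz":[0.5,0.01,-0.1],"spin":0}
    - {"xyz":[0.5,0.01,-0.1],"spin":0}
    - {"xyz":[0.4,0,0],"spin":0}
    - {"xyz":[0.25,0,0],"spin":0}
    - {"xyz":[0,0,0],"spin":0}
    - {"xyz":[0,0,0],"spin":0}
    - {"xyz":[0,0,0],"spin":0}

```text
time: 11.4
tool_pos: [573.7, -20.5, 239.5]
tcp_rot: [-3.141, 0.0, 1.249]
contact_force: [0.0, 0.2, -0.2]
grip_width: 68.9
finger_force: 0.0
```

```bash
cat >> h.py <<'E'
def redctr(im):
    h=cv2.cvtColor(im,cv2.COLOR_BGR2HSV); m=((h[...,0]<8)|(h[...,0]>172))&(h[...,1]>100)&(h[...,2]>50)
    c=big(cv2.morphologyEx(m.astype(np.uint8),cv2.MORPH_OPEN,np.ones((3,3)))); return cv2.minEnclosingCircle(c)
E
python3 - <<'E'
from h import *
print(st()); C=cam('wrist'); im=bot.capture('wrist'); cv2.imwrite('pics/w2.png',im)
(u,r)=redctr(im); p=onz('w',u,118,C); print(u,r,p)
o=bot.get_obs()['tool_pos']; print(jog(p[0]-o[0],p[1]-o[1],88-o[2]))
t=bot.capture('top');C=cam('top');(u,r)=redctr(t); print(u,r,onz('t',u,118,C))
E
```

```text
(11.4, array([573.7, -20.5, 239.5]), array([-3.141,  0.   ,  1.249]), 68.9)
(304.6822509765625, 143.36448669433594) 24.301361083984375 [578.45276821  23.77793754 118.        ]
(array([ 0.543, -0.118,  1.894]), 0.0)
(306.5, 176.5) 2.9155757427215576 [580.6655081  35.964778  118.       ]
```

View pics/w2.png

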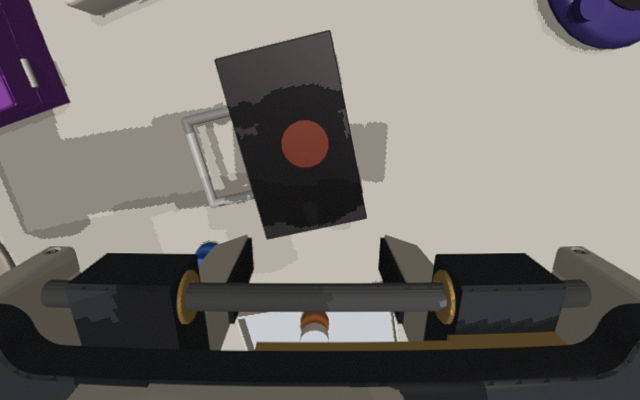

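The stopper is at (305,143), in its old place, and the jar stands in the tray at (314,322).

>>> jog_arm:
  targets:
    - {"xyz":[0.18,-0.04,0.1],"spin":0}
    - {"xyz":[0.18,-0.04,0.2],"spin":0}
    - {"xyz":[0.18,-0.04,0.2],"spin":0}
    - {"xyz":[0,0,0.35],"spin":0}
    - {"xyz":[0,0,0.35],"spin":0}
    - {"xyz":[0,0,0.3],"spin":0}
    - {"xyz":[0,0,0.2],"spin":0}
    - {"xyz":[0,0,0.15],"spin":0}
    - {"xyz":[0,0,0.04],"spin":0}
    - {"xyz":[0,0,0],"spin":0}

```text
time: 12.75
tool_pos: [578.7, 24.7, 88.6]
tcp_rot: [3.141, -0.0, 1.251]
contact_force: [0.4, -0.8, -0.3]
grip_width: 68.7
finger_force: 0.0
```

>>> jog_arm:
  targets:
    - {"xyz":[0,0,0],"spin":0}
    - {"xyz":[0,0,0],"spin":0}
    - {"xyz":[0,0,0],"spin":0}
    - {"xyz":[0,0,0],"spin":0}
    - {"xyz":[0,0,0],"spin":0}
    - {"xyz":[0,0,0],"spin":0}
    - {"xyz":[0,0,0],"spin":0}
    - {"xyz":[0,0,-0.1],"spin":0}
    - {"xyz":[0,0,-0.2],"spin":0}
    - {"xyz":[0,0,-0.5],"spin":0}
  gripper: 0

```text
time: 14.0
tool_pos: [577.3, 24.8, 152.1]
tcp_rot: [-3.138, 0.001, 1.251]
contact_force: [0.3, -0.1, -0.3]
grip_width: 39.9
finger_force: 30.0
```

>>> jog_arm:
  targets:
    - {"xyz":[-0.2,0.02,-0.3],"spin":0}
    - {"xyz":[-0.4,0.04,0],"spin":0}
    - {"xyz":[-0.6,0.06,0],"spin":0}
    - {"xyz":[-0.65,0.06,0],"spin":0}
    - {"xyz":[-0.65,0.06,0],"spin":0}
    - {"xyz":[-0.65,0.06,0],"spin":0}
    - {"xyz":[-0.6,0.06,0],"spin":0}
    - {"xyz":[-0.4,0.04,0],"spin":0}
    - {"xyz":[-0.2,0.02,0],"spin":0}
    - {"xyz":[0,0,0],"spin":0}

```text
time: 15.25
tool_pos: [500.8, -316.5, 176.7]
tcp_rot: [3.141, -0.0, 1.25]
contact_force: [-0.2, 0.0, -0.3]
grip_width: 40.3
finger_force: 30.0
```

>>> jog_arm:
  targets:
    - {"xyz":[0,0,0.2],"spin":0}
    - {"xyz":[0,0,0.4],"spin":0}
    - {"xyz":[0,0,0.4],"spin":0}
    - {"xyz":[0,0,0.4],"spin":0}
    - {"xyz":[0,0,0.3],"spin":0}
    - {"xyz":[0,0,0.2],"spin":0}
    - {"xyz":[0,0,0.1],"spin":0}
    - {"xyz":[0,0,0],"spin":0}
    - {"xyz":[0,0,0],"spin":0}
    - {"xyz":[0,0,0],"spin":0}

```text
time: 16.5
tool_pos: [501.3, -316.6, 17.2]
tcp_rot: [3.14, 0.001, 1.251]
contact_force: [0.5, -0.9, 0.7]
grip_width: 40.4
finger_force: 30.0
```

>>> jog_arm:
  targets:
    - {"xyz":[0,0,0.05],"spin":0}
    - {"xyz":[0,0,0.05],"spin":0}
    - {"xyz":[0,0,0],"spin":0}
    - {"xyz":[0,0,0],"spin":0}
    - {"xyz":[0,0,0],"spin":0}
    - {"xyz":[0,0,0],"spin":0}
    - {"xyz":[0,0,0],"spin":0}
    - {"xyz":[0,0,0],"spin":0}
    - {"xyz":[0,0,0],"spin":0}
    - {"xyz":[0,0,0],"spin":0}

```text
time: 17.75
tool_pos: [500.9, -316.3, 9.0]
tcp_rot: [3.141, 0.0, 1.251]
contact_force: [-1.9, 1.1, 6.2]
grip_width: 39.9
finger_force: 30.0
```

>>> jog_arm:
  targets:
    - {"xyz":[0,0,0],"spin":0}
    - {"xyz":[0,0,0],"spin":0}
    - {"xyz":[0,0,0],"spin":0}
    - {"xyz":[0,0,0],"spin":0}
    - {"xyz":[0,0,0],"spin":0}
    - {"xyz":[0,0,-0.2],"spin":0}
    - {"xyz":[0,0,-0.5],"spin":0}
    - {"xyz":[0,0,-0.7],"spin":0}
    - {"xyz":[0,0,-0.7],"spin":0}
    - {"xyz":[0,0,-0.3],"spin":0}
  gripper: 75

```text
time: 19.0
tool_pos: [501.9, -317.0, 205.7]
tcp_rot: [3.135, 0.003, 1.251]
contact_force: [-0.3, -0.5, -0.1]
grip_width: 68.8
finger_force: 0.0
```

>>> jog_arm:
  targets:
    - {"xyz":[0.3,-0.14,0],"spin":0}
    - {"xyz":[0.5,-0.23,0],"spin":0}
    - {"xyz":[0.6,-0.28,0],"spin":0}
    - {"xyz":[0.6,-0.28,0],"spin":0}
    - {"xyz":[0.6,-0.28,0],"spin":0}
    - {"xyz":[0.6,-0.28,0],"spin":0}
    - {"xyz":[0.5,-0.23,0],"spin":-0.7}
    - {"xyz":[0.29,-0.12,0],"spin":-0.7}
    - {"xyz":[0,0,0.2],"spin":-0.77}
    - {"xyz":[0,0,0],"spin":0}
  gripper: 43

```text
time: 20.25
tool_pos: [459.2, 33.3, 184.6]
tcp_rot: [-3.141, 0.0, 1.468]
contact_force: [0.5, 0.0, -1.1]
grip_width: 39.8
finger_force: 0.0
```

Run:
```python
from h import *
print(st()); C=cam('wrist'); im=bot.capture('wrist'); cv2.imwrite('pics/w3.png',im)
import pickle; pickle.dump(C,open('w3.pkl','wb'))
print(proj('w',(462,32,64.5),C))
```

```text
(20.25, array([459.2,  33.3, 184.6]), array([-3.141,  0.   ,  1.468]), 39.8)
[318.83368387 192.90414548]
```

View pics/w3.png

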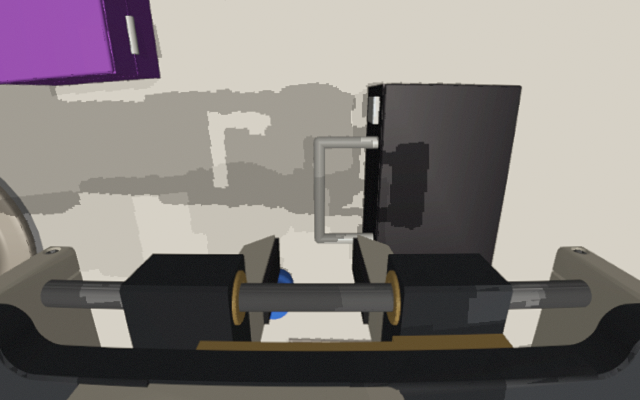

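The bar is at column 320, rows 140–240, vertical in the picture so the yaw matches. The lid is empty.

>>> jog_arm:
  targets:
    - {"xyz":[0,0.02,0.1],"spin":0}
    - {"xyz":[0,0.02,0.2],"spin":0}
    - {"xyz":[0,0,0.3],"spin":0}
    - {"xyz":[0,0,0.3],"spin":0}
    - {"xyz":[0,0,0.3],"spin":0}
    - {"xyz":[0,0,0.25],"spin":0}
    - {"xyz":[0,0,0.2],"spin":0}
    - {"xyz":[0,0,0.09],"spin":0}
    - {"xyz":[0,0,0],"spin":0}
    - {"xyz":[0,0,0],"spin":0}

```text
time: 21.55
tool_pos: [463.5, 32.4, 45.6]
tcp_rot: [3.14, 0.0, 1.467]
contact_force: [0.0, -0.4, -0.1]
grip_width: 39.2
finger_force: 0.0
```

>>> jog_arm:
  targets:
    - {"xyz":[0,0,0],"spin":0}
    - {"xyz":[0,0,0],"spin":0}
    - {"xyz":[0,0,0],"spin":0}
    - {"xyz":[0,0,0],"spin":0}
    - {"xyz":[0,0,0],"spin":0}
    - {"xyz":[0,0,0],"spin":0}
    - {"xyz":[0,0,0],"spin":0}
    - {"xyz":[0,0,0],"spin":0}
    - {"xyz":[0,0,0],"spin":0}
    - {"xyz":[0,0,0],"spin":0}
  gripper: 0

```text
time: 22.8
tool_pos: [462.1, 32.7, 45.1]
tcp_rot: [-3.14, 0.0, 1.468]
contact_force: [-6.0, 0.2, 4.8]
grip_width: 8.9
finger_force: 30.0
```

```bash
python3 -c "
import numpy as np
p=np.linspace(.118,1.92,21);y=-161*np.cos(p);z=161*np.sin(p)
for a,b in zip(np.diff(y)/80,-np.diff(z)/80): print(round(a,3),round(b,3))"
```

```text
0.029 -0.179
0.045 -0.175
0.061 -0.171
0.076 -0.165
0.091 -0.157
0.104 -0.148
0.117 -0.138
0.129 -0.127
0.14 -0.115
0.15 -0.102
0.158 -0.088
0.166 -0.073
0.172 -0.058
0.176 -0.042
0.179 -0.026
0.181 -0.01
0.181 0.006
0.18 0.022
0.177 0.039
0.173 0.054
```

>>> jog_arm:
  targets:
    - {"xyz":[0,0.03,-0.18],"spin":0}
    - {"xyz":[0,0.045,-0.175],"spin":0}
    - {"xyz":[0,0.06,-0.17],"spin":0}
    - {"xyz":[0,0.075,-0.165],"spin":0}
    - {"xyz":[0,0.09,-0.155],"spin":0}
    - {"xyz":[0,0.105,-0.15],"spin":0}
    - {"xyz":[0,0.115,-0.14],"spin":0}
    - {"xyz":[0,0.13,-0.125],"spin":0}
    - {"xyz":[0,0.14,-0.115],"spin":0}
    - {"xyz":[0,0.15,-0.1],"spin":0}

```text
time: 24.05
tool_pos: [535.3, 25.3, 164.4]
tcp_rot: [-3.136, 0.0, 1.468]
contact_force: [-12.0, 1.2, 16.2]
grip_width: 9.0
finger_force: 30.0
```

>>> jog_arm:
  targets:
    - {"xyz":[0,0.16,-0.09],"spin":0}
    - {"xyz":[0,0.165,-0.075],"spin":0}
    - {"xyz":[0,0.17,-0.06],"spin":0}
    - {"xyz":[0,0.175,-0.04],"spin":0}
    - {"xyz":[0,0.18,-0.025],"spin":0}
    - {"xyz":[0,0.18,-0.01],"spin":0}
    - {"xyz":[0,0.18,0.005],"spin":0}
    - {"xyz":[0,0.18,0.02],"spin":0}
    - {"xyz":[0,0.175,0.04],"spin":0}
    - {"xyz":[0,0.15,0.045],"spin":0}

```text
time: 25.3
tool_pos: [675.0, 11.0, 178.1]
tcp_rot: [3.141, -0.0, 1.468]
contact_force: [-1.0, 0.4, 0.3]
grip_width: 8.8
finger_force: 30.0
```

>>> jog_arm:
  targets:
    - {"xyz":[0,0,0],"spin":0}
    - {"xyz":[0,0,0],"spin":0}
    - {"xyz":[0,0,0],"spin":0}
    - {"xyz":[0,0,0],"spin":0}
    - {"xyz":[0,0,-0.1],"spin":0}
    - {"xyz":[0,0,-0.3],"spin":0}
    - {"xyz":[0,0,-0.4],"spin":0}
    - {"xyz":[0,0,-0.4],"spin":0}
    - {"xyz":[0,-0.4,-0.2],"spin":0}
    - {"xyz":[0,-0.6,0],"spin":0}
  gripper: 43

```text
time: 26.55
tool_pos: [594.9, 18.8, 292.0]
tcp_rot: [3.138, 0.0, 1.467]
contact_force: [1.2, -0.1, 0.6]
grip_width: 39.8
finger_force: 0.0
```

>>> jog_arm:
  targets:
    - {"xyz":[0,-0.5,0],"spin":0}
    - {"xyz":[0,-0.5,0],"spin":0}
    - {"xyz":[0,-0.4,0],"spin":0}
    - {"xyz":[0,0,0],"spin":-1}
    - {"xyz":[0,0,0],"spin":-1}
    - {"xyz":[0,0,0],"spin":-1}
    - {"xyz":[0,0,0],"spin":-1}
    - {"xyz":[0,0,0],"spin":-1}
    - {"xyz":[0,0,0],"spin":-1}
    - {"xyz":[0,0,0],"spin":-1}

```text
time: 27.8
tool_pos: [483.3, 30.5, 291.1]
tcp_rot: [3.141, 0.001, 2.171]
contact_force: [0.4, -0.2, 0.9]
grip_width: 39.3
finger_force: 0.0
```

>>> jog_arm:
  targets:
    - {"xyz":[0,0,0],"spin":-1}
    - {"xyz":[0,0,0],"spin":-1}
    - {"xyz":[0,0,0],"spin":-1}
    - {"xyz":[0,0,0],"spin":-1}
    - {"xyz":[0,0,0],"spin":-1}
    - {"xyz":[0,0,0],"spin":-1}
    - {"xyz":[0,0,0],"spin":-1}
    - {"xyz":[0,0,0],"spin":-1}
    - {"xyz":[0,0,0],"spin":-0.7}
    - {"xyz":[0,0,0],"spin":0}

```text
time: 29.05
tool_pos: [483.3, 30.5, 291.0]
tcp_rot: [-3.142, 0.001, 3.037]
contact_force: [-0.3, 0.3, 0.4]
grip_width: 39.6
finger_force: 0.0
```

Run:
```python
from h import *
print(st()); C=cam('wrist'); im=bot.capture('wrist'); cv2.imwrite('pics/w4.png',im)
import pickle; pickle.dump(C,open('w4.pkl','wb'))
for s in(-63,-21,21,63): print(proj('w',(567+.103*s,22+.995*s,68),C).round())
```

```text
(29.05, array([483.3,  30.5, 291. ]), array([-3.142e+00,  1.000e-03,  3.037e+00]), 39.6)
[267. 231.]
[299. 231.]
[332. 231.]
[364. 231.]
```

View pics/w4.png

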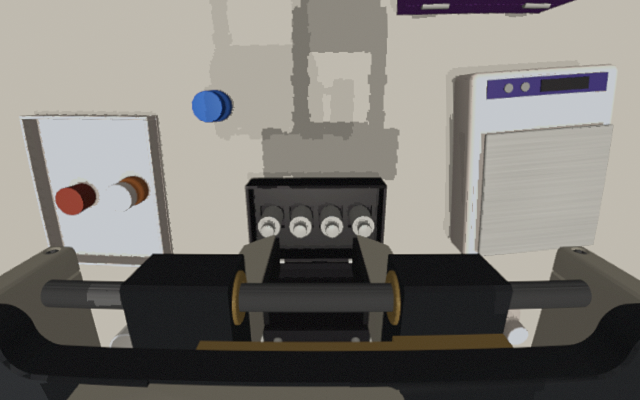

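Four weights with knobs at (268,228), (300,228), (332,228), (363,228). The lid is open, and the tray holds both things upright. The pan's front edge runs (482,138)–(612,126).

Run:
```python
from h import *
import pickle; C=pickle.load(open('w4.pkl','rb'))
for u in (268.5,300,332,363): print(onz('w',(u,227.5),68,C).round(1))
for p in ((482,138),(612,126),(598,247),(477,255)): print('pan',onz('w',p,76,C).round(1))
cv2.imwrite('pics/c4.png',cv2.resize(cv2.imread('pics/w4.png')[60:290,235:640],None,fx=1.95,fy=1.95,interpolation=cv2.INTER_CUBIC))
```

```text
[555.4 -37.5  68. ]
[559.6   2.7  68. ]
[563.9  43.5  68. ]
[568.2  83.1  68. ]
pan [467.  228.4  76. ]
pan [467. 391.  76.]
pan [628.9 399.   76. ]
pan [620.1 229.6  76. ]
```

View pics/c4.png

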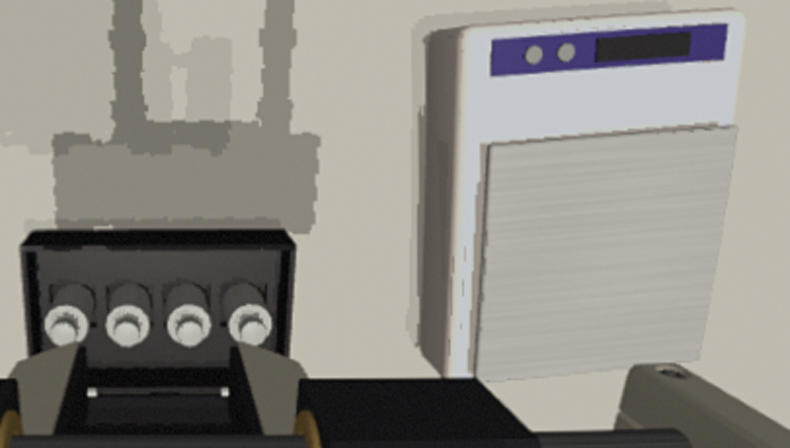

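>>> jog_arm:
  targets:
    - {"xyz":[-0.1,0.08,0],"spin":0}
    - {"xyz":[-0.2,0.16,0.1],"spin":0}
    - {"xyz":[-0.25,0.2,0.2],"spin":0}
    - {"xyz":[-0.25,0.2,0.3],"spin":0}
    - {"xyz":[-0.2,0.16,0.35],"spin":0}
    - {"xyz":[0,0,0.35],"spin":0}
    - {"xyz":[0,0,0.3],"spin":0}
    - {"xyz":[0,0,0.16],"spin":0}
    - {"xyz":[0,0,0],"spin":0}
    - {"xyz":[0,0,0],"spin":0}
  gripper: 27

```text
time: 30.35
tool_pos: [570.2, 85.9, 150.5]
tcp_rot: [3.141, 0.002, 3.038]
contact_force: [-0.1, 0.3, -0.2]
grip_width: 24.9
finger_force: 0.0
```

Run:
```python
from h import *
print(st()); C=cam('wrist'); im=bot.capture('wrist'); cv2.imwrite('pics/w5.png',im)
import pickle; pickle.dump(C,open('w5.pkl','wb'))
for s in(-63,-21,21,63): print(proj('w',(564+.103*s,23+.995*s,68),C).round())
```

```text
(30.35, array([570.2,  85.9, 150.5]), array([3.141e+00, 2.000e-03, 3.038e+00]), 24.9)
[158. 205.]
[209. 205.]
[262. 205.]
[315. 205.]
```

View pics/w5.png

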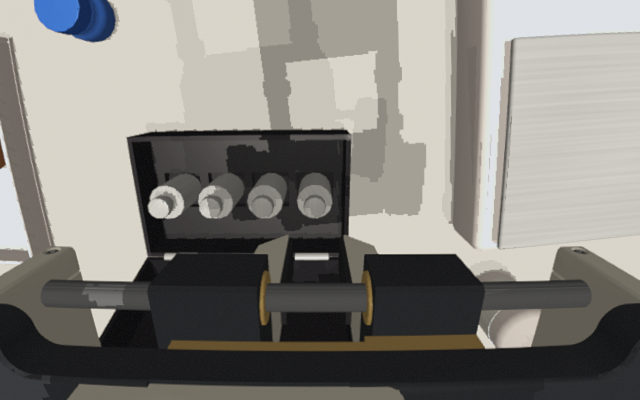

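Knob tops are at (160,208), (210,207), (263,207) and (315,205), all within about 2 px of prediction.

>>> jog_arm:
  targets:
    - {"xyz":[0,0,0.1],"spin":0}
    - {"xyz":[-0.01,0,0.2],"spin":0}
    - {"xyz":[0,0,0.25],"spin":0}
    - {"xyz":[0,0,0.25],"spin":0}
    - {"xyz":[0,0,0.2],"spin":0}
    - {"xyz":[0,0,0.1],"spin":0}
    - {"xyz":[0,0,0.05],"spin":0}
    - {"xyz":[0,0,0.05],"spin":0}
    - {"xyz":[0,0,0],"spin":0}
    - {"xyz":[0,0,0],"spin":0}

```text
time: 31.65
tool_pos: [570.5, 85.8, 53.9]
tcp_rot: [3.142, 0.001, 3.038]
contact_force: [0.0, -0.8, 0.3]
grip_width: 24.7
finger_force: 0.0
```

>>> jog_arm:
  targets:
    - {"xyz":[0,0,0],"spin":0}
    - {"xyz":[0,0,0],"spin":0}
    - {"xyz":[0,0,0],"spin":0}
    - {"xyz":[0,0,0],"spin":0}
    - {"xyz":[0,0,0],"spin":0}
    - {"xyz":[0,0,0],"spin":0}
    - {"xyz":[0,0,-0.1],"spin":0}
    - {"xyz":[0,0,-0.2],"spin":0}
    - {"xyz":[0,0,-0.2],"spin":0}
    - {"xyz":[0,0,0],"spin":0}
  gripper: 0

```text
time: 32.9
tool_pos: [571.4, 85.9, 95.5]
tcp_rot: [3.141, 0.004, 3.038]
contact_force: [-0.0, 0.1, -2.9]
grip_width: 16.5
finger_force: 30.0
```

>>> jog_arm:
  targets:
    - {"xyz":[0,0,-0.3],"spin":0}
    - {"xyz":[0,0,-0.4],"spin":0}
    - {"xyz":[0,0.1,-0.3],"spin":0}
    - {"xyz":[0.04,0.3,0],"spin":0}
    - {"xyz":[0.04,0.5,0],"spin":0}
    - {"xyz":[0.06,0.6,0],"spin":0}
    - {"xyz":[0.06,0.6,0],"spin":0}
    - {"xyz":[0.04,0.6,0],"spin":0}
    - {"xyz":[0.04,0.4,0],"spin":0}
    - {"xyz":[0,0.12,0],"spin":0}

```text
time: 34.15
tool_pos: [573.8, 346.2, 172.6]
tcp_rot: [-3.141, -0.001, 3.04]
contact_force: [0.0, -0.3, -2.5]
grip_width: 16.9
finger_force: 30.0
```

>>> jog_arm:
  targets:
    - {"xyz":[0,0,0.1],"spin":0}
    - {"xyz":[0,0,0.2],"spin":0}
    - {"xyz":[0,0,0.15],"spin":0}
    - {"xyz":[0,0,0.08],"spin":0}
    - {"xyz":[0,0,0.05],"spin":0}
    - {"xyz":[0,0,0],"spin":0}
    - {"xyz":[0,0,0],"spin":0}
    - {"xyz":[0,0,0],"spin":0}
    - {"xyz":[0,0,0],"spin":0}
    - {"xyz":[0,0,0],"spin":0}

```text
time: 35.4
tool_pos: [574.7, 344.3, 127.2]
tcp_rot: [3.142, 0.0, 3.038]
contact_force: [0.0, -0.3, -2.5]
grip_width: 16.4
finger_force: 30.0
```

Run:
```python
from h import *
print(st()); im=bot.capture('side'); cv2.imwrite('pics/s1.png',cv2.resize(im[50:250,180:440],None,fx=3,fy=3,interpolation=cv2.INTER_CUBIC))
```

```text
(35.4, array([574.7, 344.3, 127.2]), array([3.142, 0.   , 3.038]), 16.4)
```

View pics/s1.png

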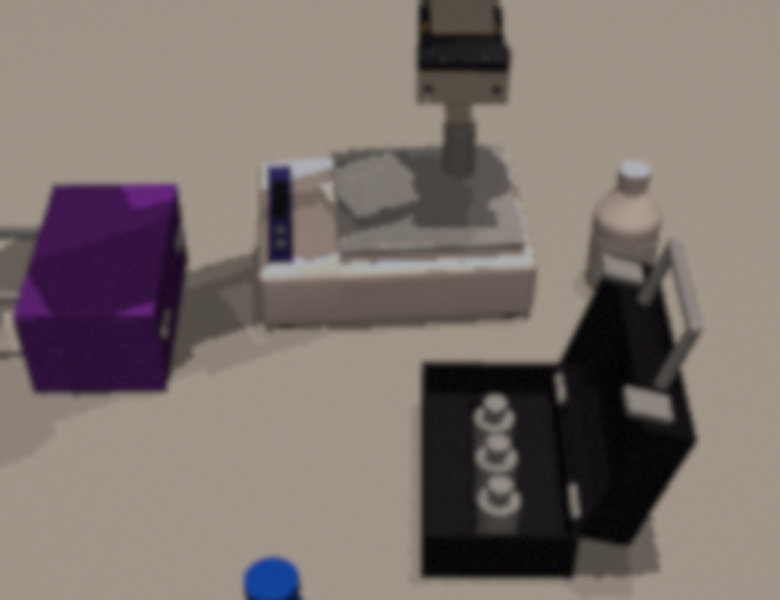

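The held weight hangs upright over the pan at crop (459,150). Three remain in the case and the lid stays open.

>>> jog_arm:
  targets:
    - {"xyz":[0,0,0.02],"spin":0}
    - {"xyz":[0,0,0.02],"spin":0}
    - {"xyz":[0,0,0],"spin":0}
    - {"xyz":[0,0,0],"spin":0}
    - {"xyz":[0,0,0],"spin":0}
    - {"xyz":[0,0,0],"spin":0}
    - {"xyz":[0,0,0],"spin":0}
    - {"xyz":[0,0,0],"spin":0}
    - {"xyz":[0,0,0],"spin":0}
    - {"xyz":[0,0,0],"spin":0}

```text
time: 36.7
tool_pos: [574.7, 344.3, 123.9]
tcp_rot: [-3.141, 0.0, 3.038]
contact_force: [0.6, -0.3, -2.0]
grip_width: 16.6
finger_force: 30.0
```

>>> jog_arm:
  targets:
    - {"xyz":[0,0,0],"spin":0}
    - {"xyz":[0,0,0],"spin":0}
    - {"xyz":[0,0,0],"spin":0}
    - {"xyz":[0,0,0],"spin":0}
    - {"xyz":[0,0,-0.05],"spin":0}
    - {"xyz":[0,0,-0.1],"spin":0}
    - {"xyz":[0,0,-0.2],"spin":0}
    - {"xyz":[0,0,-0.3],"spin":0}
    - {"xyz":[0,-0.2,-0.1],"spin":0}
    - {"xyz":[-0.05,-0.4,0],"spin":0}
  gripper: 27

```text
time: 37.95
tool_pos: [573.6, 295.8, 185.0]
tcp_rot: [3.141, 0.002, 3.039]
contact_force: [0.5, -1.0, -0.7]
grip_width: 24.9
finger_force: 0.0
```

>>> jog_arm:
  targets:
    - {"xyz":[-0.05,-0.5,0],"spin":0}
    - {"xyz":[-0.05,-0.6,0],"spin":0}
    - {"xyz":[-0.05,-0.6,0],"spin":0}
    - {"xyz":[-0.05,-0.6,0],"spin":0}
    - {"xyz":[-0.05,-0.5,0],"spin":0}
    - {"xyz":[0,-0.34,0.1],"spin":0}
    - {"xyz":[0,0,0.3],"spin":0}
    - {"xyz":[0,0,0.3],"spin":0}
    - {"xyz":[0,0,0.1],"spin":0}
    - {"xyz":[0,0,0],"spin":0}

```text
time: 39.2
tool_pos: [567.3, 43.9, 119.9]
tcp_rot: [-3.141, -0.001, 3.038]
contact_force: [0.4, 0.2, -0.2]
grip_width: 24.9
finger_force: 0.0
```

Run:
```python
from h import *
print(st()); print(jog(*(np.array([567.2,43.9,54])-bot.get_obs()['tool_pos'])))
```

```text
(39.2, array([567.3,  43.9, 119.9]), array([-3.141e+00, -1.000e-03,  3.038e+00]), 24.9)
(array([0.   , 0.   , 0.824]), 0.0)
```

>>> jog_arm:
  targets:
    - {"xyz":[0,0,0.1],"spin":0}
    - {"xyz":[0,0,0.2],"spin":0}
    - {"xyz":[0,0,0.25],"spin":0}
    - {"xyz":[0,0,0.15],"spin":0}
    - {"xyz":[0,0,0.08],"spin":0}
    - {"xyz":[0,0,0.04],"spin":0}
    - {"xyz":[0,0,0],"spin":0}
    - {"xyz":[0,0,0],"spin":0}
    - {"xyz":[0,0,0],"spin":0}
    - {"xyz":[0,0,0],"spin":0}

```text
time: 40.45
tool_pos: [567.7, 44.2, 54.5]
tcp_rot: [-3.142, 0.0, 3.038]
contact_force: [0.9, 1.3, -0.4]
grip_width: 24.8
finger_force: 0.0
```

>>> jog_arm:
  targets:
    - {"xyz":[0,0,0],"spin":0}
    - {"xyz":[0,0,0],"spin":0}
    - {"xyz":[0,0,0],"spin":0}
    - {"xyz":[0,0,0],"spin":0}
    - {"xyz":[0,0,-0.1],"spin":0}
    - {"xyz":[0,0,-0.2],"spin":0}
    - {"xyz":[0,0,-0.3],"spin":0}
    - {"xyz":[0,0,-0.4],"spin":0}
    - {"xyz":[0,0,-0.4],"spin":0}
    - {"xyz":[0,0,-0.1],"spin":0}
  gripper: 0

```text
time: 41.7
tool_pos: [568.7, 44.3, 177.2]
tcp_rot: [3.141, 0.005, 3.038]
contact_force: [-0.3, 0.1, -2.9]
grip_width: 16.5
finger_force: 30.0
```

>>> jog_arm:
  targets:
    - {"xyz":[0,0.15,0],"spin":0}
    - {"xyz":[0.03,0.35,0],"spin":0}
    - {"xyz":[0.03,0.5,0],"spin":0}
    - {"xyz":[0.05,0.55,0],"spin":0}
    - {"xyz":[0.05,0.55,0],"spin":0}
    - {"xyz":[0.05,0.45,0],"spin":0}
    - {"xyz":[0,0.25,0],"spin":0}
    - {"xyz":[0,0.14,0],"spin":0}
    - {"xyz":[0,0,0.1],"spin":0}
    - {"xyz":[0,0,0.2],"spin":0}

```text
time: 42.95
tool_pos: [575.6, 278.8, 149.7]
tcp_rot: [-3.141, 0.001, 3.037]
contact_force: [-0.2, 0.1, -2.7]
grip_width: 16.4
finger_force: 30.0
```

>>> jog_arm:
  targets:
    - {"xyz":[0,0,0.15],"spin":0}
    - {"xyz":[0,0,0.1],"spin":0}
    - {"xyz":[0,0,0.05],"spin":0}
    - {"xyz":[0,0,0.02],"spin":0}
    - {"xyz":[0,0,0.02],"spin":0}
    - {"xyz":[0,0,0],"spin":0}
    - {"xyz":[0,0,0],"spin":0}
    - {"xyz":[0,0,0],"spin":0}
    - {"xyz":[0,0,0],"spin":0}
    - {"xyz":[0,0,0],"spin":0}

```text
time: 44.2
tool_pos: [575.8, 280.0, 124.3]
tcp_rot: [3.141, 0.002, 3.038]
contact_force: [-0.8, -2.3, 6.0]
grip_width: 16.4
finger_force: 30.0
```

>>> jog_arm:
  targets:
    - {"xyz":[0,0,0],"spin":0}
    - {"xyz":[0,0,0],"spin":0}
    - {"xyz":[0,0,0],"spin":0}
    - {"xyz":[0,0,0],"spin":0}
    - {"xyz":[0,0,-0.05],"spin":0}
    - {"xyz":[0,0,-0.1],"spin":0}
    - {"xyz":[0,0,-0.2],"spin":0}
    - {"xyz":[0,0,-0.3],"spin":0}
    - {"xyz":[0,-0.2,-0.1],"spin":0}
    - {"xyz":[-0.05,-0.4,0],"spin":0}
  gripper: 27

```text
time: 45.45
tool_pos: [574.2, 231.4, 184.2]
tcp_rot: [3.141, 0.002, 3.04]
contact_force: [0.7, 0.1, -0.9]
grip_width: 24.8
finger_force: 0.0
```

>>> jog_arm:
  targets:
    - {"xyz":[-0.05,-0.5,0],"spin":0}
    - {"xyz":[-0.05,-0.55,0],"spin":0}
    - {"xyz":[-0.05,-0.55,0],"spin":0}
    - {"xyz":[0,-0.55,0],"spin":0}
    - {"xyz":[0,-0.45,0],"spin":0}
    - {"xyz":[0,-0.27,0.1],"spin":0}
    - {"xyz":[0,0,0.3],"spin":0}
    - {"xyz":[0,0,0.3],"spin":0}
    - {"xyz":[0,0,0.1],"spin":0}
    - {"xyz":[0,0,0],"spin":0}

```text
time: 46.7
tool_pos: [562.1, 1.8, 119.1]
tcp_rot: [-3.141, -0.001, 3.038]
contact_force: [0.8, 0.0, -0.2]
grip_width: 24.5
finger_force: 0.0
```

Run:
```python
from h import *
print(st()); print(jog(*(np.array([562.8,2.1,54])-bot.get_obs()['tool_pos'])))
```

```text
(46.7, array([562.1,   1.8, 119.1]), array([-3.141e+00, -1.000e-03,  3.038e+00]), 24.5)
(array([-0.009,  0.005,  0.814]), 0.0)
```

>>> jog_arm:
  targets:
    - {"xyz":[-0.01,0.005,0.1],"spin":0}
    - {"xyz":[0,0,0.2],"spin":0}
    - {"xyz":[0,0,0.25],"spin":0}
    - {"xyz":[0,0,0.15],"spin":0}
    - {"xyz":[0,0,0.08],"spin":0}
    - {"xyz":[0,0,0.03],"spin":0}
    - {"xyz":[0,0,0],"spin":0}
    - {"xyz":[0,0,0],"spin":0}
    - {"xyz":[0,0,0],"spin":0}
    - {"xyz":[0,0,0],"spin":0}

```text
time: 47.95
tool_pos: [563.3, 2.4, 54.5]
tcp_rot: [-3.142, 0.0, 3.038]
contact_force: [0.5, -0.2, -0.6]
grip_width: 24.9
finger_force: 0.0
```

>>> jog_arm:
  targets:
    - {"xyz":[0,0,0],"spin":0}
    - {"xyz":[0,0,0],"spin":0}
    - {"xyz":[0,0,0],"spin":0}
    - {"xyz":[0,0,0],"spin":0}
    - {"xyz":[0,0,-0.1],"spin":0}
    - {"xyz":[0,0,-0.2],"spin":0}
    - {"xyz":[0,0,-0.3],"spin":0}
    - {"xyz":[0,0,-0.4],"spin":0}
    - {"xyz":[0,0,-0.4],"spin":0}
    - {"xyz":[0,0,-0.1],"spin":0}
  gripper: 0

```text
time: 49.2
tool_pos: [564.3, 2.4, 177.2]
tcp_rot: [-3.142, 0.005, 3.038]
contact_force: [0.2, -0.2, -3.5]
grip_width: 17.0
finger_force: 30.0
```

>>> jog_arm:
  targets:
    - {"xyz":[0.1,0.15,-0.2],"spin":0}
    - {"xyz":[0.15,0.4,0],"spin":0}
    - {"xyz":[0.15,0.55,0],"spin":0}
    - {"xyz":[0.15,0.6,0],"spin":0}
    - {"xyz":[0.15,0.6,0],"spin":0}
    - {"xyz":[0.15,0.6,0],"spin":0}
    - {"xyz":[0.1,0.6,0],"spin":0}
    - {"xyz":[0.09,0.4,0],"spin":0}
    - {"xyz":[0,0.2,0],"spin":0}
    - {"xyz":[0,0.1,0.1],"spin":0}

```text
time: 50.45
tool_pos: [515.3, 345.8, 182.2]
tcp_rot: [-3.141, 0.001, 3.038]
contact_force: [0.0, 0.8, -2.9]
grip_width: 16.4
finger_force: 30.0
```

>>> jog_arm:
  targets:
    - {"xyz":[0,0,0.2],"spin":0}
    - {"xyz":[0,0,0.2],"spin":0}
    - {"xyz":[0,0,0.18],"spin":0}
    - {"xyz":[0,0,0.1],"spin":0}
    - {"xyz":[0,0,0.04],"spin":0}
    - {"xyz":[0,0,0.02],"spin":0}
    - {"xyz":[0,0,0],"spin":0}
    - {"xyz":[0,0,0],"spin":0}
    - {"xyz":[0,0,0],"spin":0}
    - {"xyz":[0,0,0],"spin":0}

```text
time: 51.7
tool_pos: [515.8, 345.3, 124.4]
tcp_rot: [3.141, 0.002, 3.038]
contact_force: [-1.0, -2.9, 5.8]
grip_width: 16.8
finger_force: 30.0
```

>>> jog_arm:
  targets:
    - {"xyz":[0,0,0],"spin":0}
    - {"xyz":[0,0,0],"spin":0}
    - {"xyz":[0,0,0],"spin":0}
    - {"xyz":[0,0,0],"spin":0}
    - {"xyz":[0,0,-0.05],"spin":0}
    - {"xyz":[0,0,-0.1],"spin":0}
    - {"xyz":[0,0,-0.2],"spin":0}
    - {"xyz":[0,0,-0.3],"spin":0}
    - {"xyz":[0,-0.2,-0.1],"spin":0}
    - {"xyz":[-0.13,-0.5,0],"spin":0}
  gripper: 27

```text
time: 52.95
tool_pos: [519.6, 288.4, 184.2]
tcp_rot: [3.141, 0.002, 3.04]
contact_force: [0.0, -0.6, -0.7]
grip_width: 24.5
finger_force: 0.0
```

>>> jog_arm:
  targets:
    - {"xyz":[-0.15,-0.6,0],"spin":0}
    - {"xyz":[-0.15,-0.65,0],"spin":0}
    - {"xyz":[-0.15,-0.65,0],"spin":0}
    - {"xyz":[-0.15,-0.65,0],"spin":0}
    - {"xyz":[-0.15,-0.65,0],"spin":0}
    - {"xyz":[-0.15,-0.53,0],"spin":0}
    - {"xyz":[0,-0.3,0.1],"spin":0}
    - {"xyz":[0,0,0.3],"spin":0}
    - {"xyz":[0,0,0.3],"spin":0}
    - {"xyz":[0,0,0.1],"spin":0}

```text
time: 54.2
tool_pos: [556.6, -40.2, 117.9]
tcp_rot: [3.142, -0.003, 3.037]
contact_force: [0.3, 0.0, -0.9]
grip_width: 24.6
finger_force: 0.0
```

Run:
```python
from h import *
bot.capture('wrist');bot.capture('wrist');print(st()); print(jog(*(np.array([558.7,-39.7,54])-bot.get_obs()['tool_pos'])))
```

```text
(54.3, array([557.3, -39.9, 118.7]), array([-3.142e+00, -2.000e-03,  3.038e+00]), 25.0)
(array([-0.018,  0.005,  0.809]), 0.0)
```

>>> jog_arm:
  targets:
    - {"xyz":[-0.015,0.005,0.1],"spin":0}
    - {"xyz":[0,0,0.2],"spin":0}
    - {"xyz":[0,0,0.25],"spin":0}
    - {"xyz":[0,0,0.15],"spin":0}
    - {"xyz":[0,0,0.08],"spin":0}
    - {"xyz":[0,0,0.03],"spin":0}
    - {"xyz":[0,0,0],"spin":0}
    - {"xyz":[0,0,0],"spin":0}
    - {"xyz":[0,0,0],"spin":0}
    - {"xyz":[0,0,0],"spin":0}

```text
time: 55.55
tool_pos: [559.4, -39.4, 54.5]
tcp_rot: [-3.141, 0.0, 3.038]
contact_force: [-0.1, -0.4, -0.1]
grip_width: 24.8
finger_force: 0.0
```

>>> jog_arm:
  targets:
    - {"xyz":[0,0,0],"spin":0}
    - {"xyz":[0,0,0],"spin":0}
    - {"xyz":[0,0,0],"spin":0}
    - {"xyz":[0,0,0],"spin":0}
    - {"xyz":[0,0,-0.1],"spin":0}
    - {"xyz":[0,0,-0.2],"spin":0}
    - {"xyz":[0,0,-0.3],"spin":0}
    - {"xyz":[0,0,-0.4],"spin":0}
    - {"xyz":[0,0,-0.4],"spin":0}
    - {"xyz":[0,0,-0.3],"spin":0}
  gripper: 0

```text
time: 56.8
tool_pos: [559.5, -39.3, 192.8]
tcp_rot: [-3.141, 0.002, 3.038]
contact_force: [0.0, 0.0, -3.9]
grip_width: 16.6
finger_force: 30.0
```

>>> jog_arm:
  targets:
    - {"xyz":[0.1,0.15,0],"spin":0}
    - {"xyz":[0.15,0.4,0],"spin":0}
    - {"xyz":[0.15,0.55,0],"spin":0}
    - {"xyz":[0.15,0.6,0],"spin":0}
    - {"xyz":[0.15,0.6,0],"spin":0}
    - {"xyz":[0.15,0.6,0],"spin":0}
    - {"xyz":[0.11,0.5,0],"spin":0}
    - {"xyz":[0,0.3,0],"spin":0}
    - {"xyz":[0,0.21,0],"spin":0}
    - {"xyz":[0,0,0.1],"spin":0}

```text
time: 58.05
tool_pos: [514.9, 280.6, 181.8]
tcp_rot: [-3.142, 0.0, 3.039]
contact_force: [-0.6, 0.5, -3.1]
grip_width: 17.0
finger_force: 30.0
```

>>> jog_arm:
  targets:
    - {"xyz":[0,0,0.2],"spin":0}
    - {"xyz":[0,0,0.2],"spin":0}
    - {"xyz":[0,0,0.18],"spin":0}
    - {"xyz":[0,0,0.1],"spin":0}
    - {"xyz":[0,0,0.04],"spin":0}
    - {"xyz":[0,0,0.01],"spin":0}
    - {"xyz":[0,0,0],"spin":0}
    - {"xyz":[0,0,0],"spin":0}
    - {"xyz":[0,0,0],"spin":0}
    - {"xyz":[0,0,0],"spin":0}

```text
time: 59.3
tool_pos: [515.5, 279.7, 124.4]
tcp_rot: [3.141, 0.001, 3.038]
contact_force: [-1.5, -1.5, 4.1]
grip_width: 16.5
finger_force: 30.0
```

>>> jog_arm:
  targets:
    - {"xyz":[0,0,0],"spin":0}
    - {"xyz":[0,0,0],"spin":0}
    - {"xyz":[0,0,0],"spin":0}
    - {"xyz":[0,0,0],"spin":0}
    - {"xyz":[0,0,-0.05],"spin":0}
    - {"xyz":[0,0,-0.2],"spin":0}
    - {"xyz":[0,0,-0.4],"spin":0}
    - {"xyz":[0,0,-0.6],"spin":0}
    - {"xyz":[0,0,-0.6],"spin":0}
    - {"xyz":[0,0,-0.3],"spin":0}
  gripper: 27

```text
time: 60.55
tool_pos: [515.9, 280.0, 300.5]
tcp_rot: [3.139, 0.005, 3.038]
contact_force: [-0.3, 0.3, -0.1]
grip_width: 24.6
finger_force: 0.0
```

>>> jog_arm:
  targets:
    - {"xyz":[-0.1,-0.25,0],"spin":0}
    - {"xyz":[-0.2,-0.45,0],"spin":0}
    - {"xyz":[-0.25,-0.55,0],"spin":0}
    - {"xyz":[-0.25,-0.55,0],"spin":0}
    - {"xyz":[-0.25,-0.55,0],"spin":0}
    - {"xyz":[-0.2,-0.5,0],"spin":0}
    - {"xyz":[-0.15,-0.3,0],"spin":0}
    - {"xyz":[0,0,0],"spin":0}
    - {"xyz":[0,0,0],"spin":0}
    - {"xyz":[0,0,0],"spin":0}
  gripper: 43

```text
time: 61.8
tool_pos: [600.1, 18.3, 295.8]
tcp_rot: [3.142, -0.0, 3.039]
contact_force: [-0.9, 0.7, 0.1]
grip_width: 39.7
finger_force: 0.0
```

Run:
```python
from h import *
print(st()); im=bot.capture('side'); b=bot.capture('top')
a=cv2.resize(im[50:250,180:440],(390,300),interpolation=cv2.INTER_CUBIC); b=cv2.resize(b[130:250,160:316],(390,300),interpolation=cv2.INTER_CUBIC)
w=cv2.resize(bot.capture('wrist'),(480,300))
cv2.imwrite('pics/m1.png',np.vstack([np.hstack([a,b]),np.hstack([w,np.zeros((300,300,3),np.uint8)])]))
```

```text
(61.8, array([600.1,  18.3, 295.8]), array([ 3.142, -0.   ,  3.039]), 39.7)
```

View pics/m1.png

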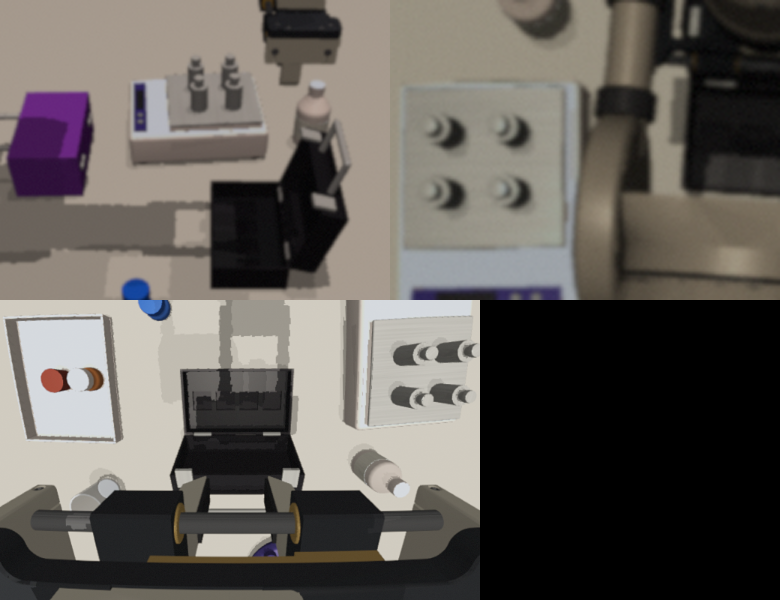

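All four weights stand on the pan, the case is empty, and the stopper and jar are still in the tray.

>>> jog_arm:
  targets:
    - {"xyz":[0,0,0],"spin":1}
    - {"xyz":[0,0,0],"spin":1}
    - {"xyz":[0,0,0],"spin":1}
    - {"xyz":[0,0,0],"spin":1}
    - {"xyz":[0,0,0],"spin":1}
    - {"xyz":[0,0,0],"spin":1}
    - {"xyz":[0,0,0],"spin":1}
    - {"xyz":[0,0,0],"spin":1}
    - {"xyz":[0,0,0],"spin":1}
    - {"xyz":[0,0,0],"spin":1}

```text
time: 63.2
tool_pos: [600.5, 18.1, 296.0]
tcp_rot: [3.142, 0.0, 2.035]
contact_force: [-0.1, -0.0, 0.3]
grip_width: 39.4
finger_force: 0.0
```

>>> jog_arm:
  targets:
    - {"xyz":[0,0,0],"spin":1}
    - {"xyz":[0,0,0],"spin":1}
    - {"xyz":[0,0,0],"spin":1}
    - {"xyz":[0,0,0],"spin":1}
    - {"xyz":[0,0,0],"spin":1}
    - {"xyz":[0,0,0],"spin":0.7}
    - {"xyz":[0,0.2,0],"spin":0}
    - {"xyz":[0,0.35,0],"spin":0}
    - {"xyz":[0,0.35,0],"spin":0}
    - {"xyz":[0,0.15,0],"spin":0}

```text
time: 64.45
tool_pos: [685.1, 9.3, 295.2]
tcp_rot: [-3.141, 0.0, 1.469]
contact_force: [0.1, -0.2, -0.1]
grip_width: 39.6
finger_force: 0.0
```

Run:
```python
from h import *
C=cam('wrist'); im=bot.capture('wrist'); cv2.imwrite('pics/w6.png',im)
print(st()); print(jog(*(np.array([683.6,9.8,176])-bot.get_obs()['tool_pos'])))
for s in(-45,45): print(proj('w',(683.6+.103*s,9.8+.995*s,194),C).round())
```

```text
(64.5, array([685.7,   9.1, 294.8]), array([-3.141,  0.   ,  1.468]), 39.4)
(array([ 0.007, -0.026,  1.485]), 0.0)
[314. 246.]
[314. 144.]
```

View pics/w6.png

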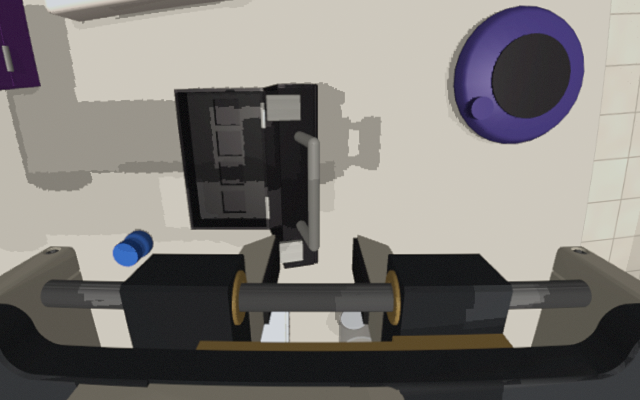

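The bar is at column 314, rows 142–247, exactly as predicted.

>>> jog_arm:
  targets:
    - {"xyz":[0,-0.01,0.1],"spin":0}
    - {"xyz":[0,-0.01,0.2],"spin":0}
    - {"xyz":[0,0,0.3],"spin":0}
    - {"xyz":[0,0,0.3],"spin":0}
    - {"xyz":[0,0,0.3],"spin":0}
    - {"xyz":[0,0,0.2],"spin":0}
    - {"xyz":[0,0,0.08],"spin":0}
    - {"xyz":[0,0,0],"spin":0}
    - {"xyz":[0,0,0],"spin":0}
    - {"xyz":[0,0,0],"spin":0}

```text
time: 65.75
tool_pos: [682.8, 9.0, 178.3]
tcp_rot: [3.14, 0.0, 1.468]
contact_force: [0.3, 0.2, 0.6]
grip_width: 39.5
finger_force: 0.0
```

>>> jog_arm:
  targets:
    - {"xyz":[0,0,0],"spin":0}
    - {"xyz":[0,0,0],"spin":0}
    - {"xyz":[0,0,0],"spin":0}
    - {"xyz":[0,0,0],"spin":0}
    - {"xyz":[0,0,0],"spin":0}
    - {"xyz":[0,0,0],"spin":0}
    - {"xyz":[0,0,0],"spin":0}
    - {"xyz":[0,0,0],"spin":0}
    - {"xyz":[0,0,0],"spin":0}
    - {"xyz":[0,0,0],"spin":0}
  gripper: 0

```text
time: 67.0
tool_pos: [682.6, 9.0, 177.6]
tcp_rot: [3.141, 0.0, 1.468]
contact_force: [1.5, 0.2, 0.5]
grip_width: 8.8
finger_force: 30.0
```

>>> jog_arm:
  targets:
    - {"xyz":[0,-0.175,-0.064],"spin":0}
    - {"xyz":[0,-0.18,-0.048],"spin":0}
    - {"xyz":[0,-0.183,-0.031],"spin":0}
    - {"xyz":[0,-0.185,-0.014],"spin":0}
    - {"xyz":[0,-0.186,0.003],"spin":0}
    - {"xyz":[0,-0.185,0.021],"spin":0}
    - {"xyz":[0,-0.182,0.038],"spin":0}
    - {"xyz":[0,-0.178,0.054],"spin":0}
    - {"xyz":[0,-0.172,0.07],"spin":0}
    - {"xyz":[0,-0.165,0.086],"spin":0}

```text
time: 68.25
tool_pos: [540.0, 23.7, 168.8]
tcp_rot: [3.14, 0.0, 1.468]
contact_force: [1.4, 0.4, 0.8]
grip_width: 9.1
finger_force: 30.0
```

>>> jog_arm:
  targets:
    - {"xyz":[0,-0.156,0.101],"spin":0}
    - {"xyz":[0,-0.146,0.115],"spin":0}
    - {"xyz":[0,-0.135,0.128],"spin":0}
    - {"xyz":[0,-0.123,0.14],"spin":0}
    - {"xyz":[0,-0.109,0.151],"spin":0}
    - {"xyz":[0,-0.095,0.16],"spin":0}
    - {"xyz":[0,-0.08,0.168],"spin":0}
    - {"xyz":[0,-0.064,0.175],"spin":0}
    - {"xyz":[0,-0.047,0.15],"spin":0}
    - {"xyz":[0,-0.03,0.12],"spin":0}

```text
time: 69.5
tool_pos: [462.9, 31.9, 55.6]
tcp_rot: [3.138, -0.0, 1.468]
contact_force: [6.4, 1.9, -0.6]
grip_width: 9.1
finger_force: 30.0
```

>>> jog_arm:
  targets:
    - {"xyz":[0,0,0.03],"spin":0}
    - {"xyz":[0,0,0.03],"spin":0}
    - {"xyz":[0,0,0.02],"spin":0}
    - {"xyz":[0,0,0.01],"spin":0}
    - {"xyz":[0,0,0],"spin":0}
    - {"xyz":[0,0,0],"spin":0}
    - {"xyz":[0,0,0],"spin":0}
    - {"xyz":[0,0,0],"spin":0}
    - {"xyz":[0,0,0],"spin":0}
    - {"xyz":[0,0,0],"spin":0}

```text
time: 70.75
tool_pos: [462.1, 32.0, 49.4]
tcp_rot: [3.14, -0.0, 1.468]
contact_force: [1.8, 3.9, 9.8]
grip_width: 8.7
finger_force: 30.0
```

>>> jog_arm:
  targets:
    - {"xyz":[0,0,0],"spin":0}
    - {"xyz":[0,0,0],"spin":0}
    - {"xyz":[0,0,0],"spin":0}
    - {"xyz":[0,0,0],"spin":0}
    - {"xyz":[0,0,0],"spin":0}
    - {"xyz":[0,0,-0.1],"spin":0}
    - {"xyz":[0,0,-0.3],"spin":0}
    - {"xyz":[0,0,-0.5],"spin":0}
    - {"xyz":[0,0,-0.6],"spin":0}
    - {"xyz":[0,0,-0.5],"spin":0}
  gripper: 43

```text
time: 72.0
tool_pos: [461.7, 31.9, 210.9]
tcp_rot: [3.14, 0.0, 1.468]
contact_force: [1.2, -0.7, -0.5]
grip_width: 39.7
finger_force: 0.0
```

>>> jog_arm:
  targets:
    - {"xyz":[0,-0.2,-0.4],"spin":0}
    - {"xyz":[-0.5,0,-0.1],"spin":0}
    - {"xyz":[-0.6,0,0],"spin":0}
    - {"xyz":[-0.6,0,0],"spin":0}
    - {"xyz":[-0.4,0,0],"spin":0}
    - {"xyz":[0,0,0],"spin":0}
    - {"xyz":[0,0,0],"spin":0}
    - {"xyz":[0,0,0],"spin":0}
    - {"xyz":[0,0,0],"spin":0}
    - {"xyz":[0,0,0],"spin":0}

```text
time: 73.25
tool_pos: [428.5, -133.1, 248.5]
tcp_rot: [3.142, 0.0, 1.469]
contact_force: [-0.2, 0.2, 0.0]
grip_width: 39.7
finger_force: 0.0
```

Run:
```python
from h import *
print(st()); a=bot.capture('side'); b=bot.capture('wrist')
cv2.imwrite('pics/m2.png',np.hstack([cv2.resize(a[80:400,180:480],(400,427)),cv2.resize(b,(400,427))]))
```

```text
(73.25, array([ 428.5, -133.1,  248.5]), array([3.142, 0.   , 1.469]), 39.7)
```

View pics/m2.png

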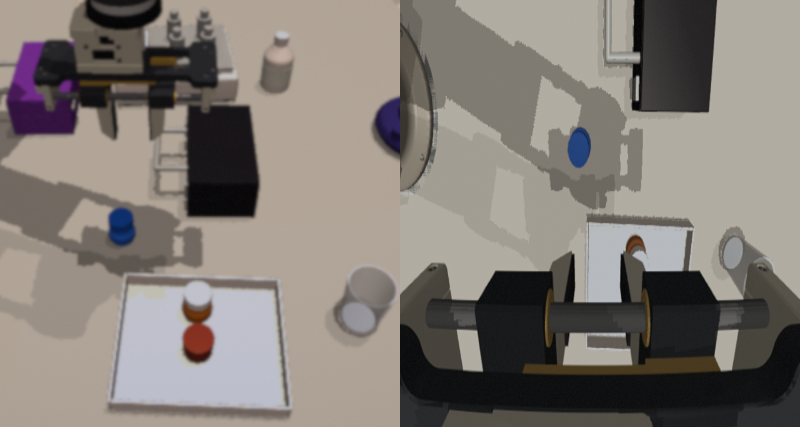

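The case is shut at (222,160), the jar (197,300) and stopper (198,340) are in the tray, and the weights stand on the pan. The blue jar is untouched and the robot is clear of everything, so I'm handing in.

```bash
python3 -c "
from plant import bot
print(bot.close_job())"
```

```text
the job is handed in; nothing more can be done
None
```

The job is handed in with no verdict returned: the jar and stopper are in the tray, all four weights stand upright on the pan, the case is shut, and the other bench things were left alone (no clamp was present).

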